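# Open the long drill-bit box

### The arm

A 6-joint arm with a two-finger parallel gripper is mounted at the origin on the work surface. World frame = base frame: x ahead of the robot, y to its left, z up, the work surface at z = 0. Lengths are in m, angles in rad, forces in N, time in s.
With the tool pointing down it reaches from about 0.35 to 0.775 m from the base axis. Payload 7.3 kg.
Tool frame: the origin (TCP) lies midway between the tips of the shut fingers; the grasp point (between the pads) lies 19 mm behind it (robot.tcp_to_grasp is the distance from the TCP to the grasp point, in m); z points along the fingers, y is the line along which they close (so a half turn about z gives the same grasp; the last joint's range is limited). The gripper opens to 92 mm and grips with 3 to 60 N. Pads are 19 mm wide; open, the fingers measure 130 mm over their backs; the gripper's body (75 mm by 190 mm) begins 47 mm behind the grasp point.
Start: joints at [1.201, 0.342, 1.524, -0, 1.275, -0.146], TCP at [0.116, 0.512, 0.227] pointing down, gripper open.
Joint ranges: [-2.53, 2.53], [-0.77, 2.02], [0.04, 2.7], [-1, 4.14], [0.28, 2.66], [-3.11, 3.11]. Speed limits (rad/s): [2.57, 2.57, 3.14, 3.14, 3.14, 3.14].

### API

Orientations are given as [roll, pitch, yaw] about the fixed x, y, z axes, in that order (R = Rz(yaw) Ry(pitch) Rx(roll)).
In Python, from cell import readout, cams, ticket, robot gives the robot as it stands. The module is installed in compiled form; this text tells all that it offers.
- The arm moves only by the tool jog_arm, never from a script. Its argument "plan" is a list of rows, each a list of 5 numbers: the shift along the world's x, y, z each as a share of 0.08 m, from -1 to 1, then the turn about the world's z as a share of 90 degrees, from -1 to 1, then the opening, from -1 (shut) to 1 (fully open). A call has 1 to 12 rows; each row is the pose to reach, as a shift and turn from the pose commanded when the call began; what a row does not reach only later rows make up. A row lasts 1/10 s, in which the tool goes at most 50 mm and 8.59 degrees, less where a joint would pass 70% of its speed; a pose out of reach is approached as far as the arm can. A call with a number of a shift or a turn outside -1 to 1 is refused whole. A call with a gripper value outside its range is refused whole. The fingers move at their own pace and stop on an object; "squeeze" is the grip in N (left out, the last holds). Time passes only in rows, so rows that repeat a pose let the fingers close. It gives the time, the measured TCP pose, the force, the opening and the grip force at its end, in the units of the state.
- readout.observe(): the state, without advancing time (a new reading comes with each control period).
- cams.read_camera(name): name is "scene" or "side" or "wrist"; returns the picture (420x560x3 uint8, blue, green, red); there is no depth.
- cams.calibration(name): a dict with "K" (3x3 intrinsics, pixels), "k1" (the pictures are not rectified: a ray, as slopes to the right and down, at radius r is drawn at 1 + k1 r^2 times it, then the intrinsics apply), "world_from_camera" (4x4, takes a point from camera to world coordinates). Camera axes: x right, y down, z forward; pixel columns grow to the right and rows downward; lengths in m; the calibration is good to about 2 mm. A picture is of the moment at which its call begins: read the wrist's pose just before it. calibration takes no time and is no camera call; for the wrist camera it gives the pose at the moment of the call.
- ticket.hand_in(): hands the job in; it is judged then, once.
The state is a dict: "time": time; "qpos": joint angles; "qvel": joint speeds; "joint_efforts": joint torques, N m; "tool_pos": TCP position; "tool_rot": TCP orientation; "contact_force": force on the tool from outside, world axes, zero at the start; "torque": the same for the moment, N m; "opening": finger opening in m; "grip_force": force on a finger pad.
Only numpy, scipy, OpenCV 4.12 (cv2) and the standard library are available. Lean on these libraries where they do the work, as an engineer would, in place of code of your own. Each camera call takes 0.05 s, during which the arm holds its last target. There are 200 camera calls.

### The job

Two wooden boxes with sliding lids are fixed to the bench. Open the longer one: raise the handle end of its lid over the stop lip, slide the lid out of its grooves, and lay it down flat, handle up, on the black rubber mat (do not drop it). Leave the shorter box's lid in place.

Things in the scene. Friction and masses are not known exactly. Their poses are not given: they have to be found in the camera images.
- long_lid: Lid of the longer box, loose, 0.12 kg: plywood panel 200 (x) x 104 (y) x 6 mm. Origin: centre of the panel's underside, z up. On it stands its handle, a wooden block 20 (x) x 36 (y) mm, centred at x = -62 mm, y = 0 (38 mm from the panel's -x end), its top 34 mm above the origin. Starts shut and level in the box, axes along the box's, origin 44 mm above the box's.
- long_box: Longer of two wooden slide-lid boxes, fixed: 220 (x) x 125 (y) x 64 mm high. Origin: centre of underside, on the bench; z up. Lid lies on side ledges 44 mm up, 2 mm play all round. At the -x end, facing the robot, the 8 mm thick end wall is the stop lip: it rises to 52 mm, 8 above the ledges. Side guides rise to 50 mm. The lid comes out towards -x.
- groove_mouth (a point): Point in the box at x = 52, y = 0, z = 44 mm. From here to the +x end, strips over both side edges hold down the lid's last 50 mm. The grooves are 14 mm high, the lid 6, so its handle end can tilt up: raise the handle 10 to 20 mm, keep it there and pull to the box's -x. After 52 mm of travel the lid is free to lift; gripped across y it can pivot in the fingers.
- mat: Black rubber mat on the bench, fixed, 260 (x) x 200 (y) x 4 mm thick. Origin: centre of its underside, on the bench; z up.
- short_lid: Lid of the shorter box, loose, to be left alone: like the long lid but 130 (x) x 104 (y) mm, same handle 38 mm from its -x end; shut in its box, which is 150 (x) x 125 (y) x 64 mm, of like build and fixed. Origin: centre of the panel's underside, z up.
Mind the look-alikes: they are no part of the job. Leave any blue or green look-alike of the long_lid alone.

How it is judged:
By the outcome, as a careful person would: the job done as asked, in the order asked, and still so for the second after the job is handed in, with the robot touching nothing.
It also fails if it takes over 42 s, if anything falls off the work surface, if the arm or the gripper's body presses on something with over 40 N, if the wrist force passes 120 N, or if a joint passes its speed limit or range.

## Working session

There is one attempt and no reset: what is moved stays moved. The work goes in short steps, Python scripts to look and compute and a tool call to move; the robot and the scene stay as the last step left them, time stands still between calls to the robot, and variables do not carry over. Pictures are saved under pics/ and viewed, at most 10 in all, crops included, and the job is handed in when it is done.

Besides the shell and the picture viewer there is one more tool, called after "Call:" as name(argument=value, ...) on one line, values as JSON. jog_arm: Moves the arm, as the interface text tells. Shift numbers are shares of 0.08 m and turn numbers shares of 90 degrees, none past 1 either way. Its arguments: {"type":"object","properties":{"plan":{"type":"array"},"squeeze":{"type":"number"}},"required":["plan"]}

```bash
mkdir -p pics; cat > h.py <<'E'
import numpy as np, cv2
from cell import readout, cams, ticket, robot
def ray(name,px,cal=None):
    c=cal or cams.calibration(name);K=np.array(c["K"]);T=np.array(c["world_from_camera"])
    d=np.array([[c["k1"],0,0,0,0]])[0]
    p=cv2.undistortPoints(np.array([[px]],float),K,np.array([c["k1"],0,0,0.]))[0,0]
    v=T[:3,:3]@np.array([p[0],p[1],1]);return T[:3,3],v/np.linalg.norm(v)
def at_z(name,px,z,cal=None):
    o,v=ray(name,px,cal);return o+v*(z-o[2])/v[2]
def proj(name,P,cal=None):
    c=cal or cams.calibration(name);T=np.linalg.inv(np.array(c["world_from_camera"]))
    P=np.atleast_2d(np.array(P,float))
    r=cv2.projectPoints(P,cv2.Rodrigues(T[:3,:3])[0],T[:3,3],np.array(c["K"]),np.array([c["k1"],0,0,0.]))[0]
    return r[:,0]
def tri(rays):
    A=np.zeros((3,3));b=np.zeros(3)
    for o,v in rays:
        M=np.eye(3)-np.outer(v,v);A+=M;b+=M@o
    x=np.linalg.solve(A,b);return x,[np.linalg.norm(np.cross(x-o,v)) for o,v in rays]
E
python3 - <<'E'
from h import *
a=cams.read_camera("scene");b=cams.read_camera("side")
cv2.imwrite("pics/a.png",a);cv2.imwrite("pics/b.png",b)
for n in("scene","side","wrist"):
    c=cams.calibration(n);print(n,np.round(c["K"],1).tolist(),c["k1"],np.round(c["world_from_camera"],3).tolist())
s=readout.observe();print(s["time"],s["tool_pos"],s["tool_rot"],s["opening"],robot.tcp_to_grasp)
E
```

```text
scene [[443.4, 0.0, 283.5], [0.0, 443.4, 205.0], [0.0, 0.0, 1.0]] -0.034876296951883386 [[-0.834, 0.456, -0.311, 0.859], [0.551, 0.703, -0.449, 0.717], [0.014, -0.546, -0.838, 1.128], [0.0, 0.0, 0.0, 1.0]]
side [[518.1, 0.0, 276.1], [0.0, 518.1, 217.3], [0.0, 0.0, 1.0]] -0.042347090378967334 [[-0.991, -0.1, 0.089, 0.341], [-0.134, 0.772, -0.621, 1.047], [-0.007, -0.627, -0.779, 1.226], [0.0, 0.0, 0.0, 1.0]]
wrist [[314.7, 0.0, 275.2], [0.0, 314.7, 207.9], [0.0, 0.0, 1.0]] -0.03065355525615953 [[0.223, 0.933, 0.282, 0.04], [0.975, -0.213, -0.065, 0.528], [-0.001, 0.289, -0.957, 0.383], [0.0, 0.0, 0.0, 1.0]]
0.1 [0.11636032 0.51156991 0.22612285] [-3.14024414e+00 -1.85237076e-04  2.91783466e+00] 0.09193139327063958 0.0188
```

View pics/a.png

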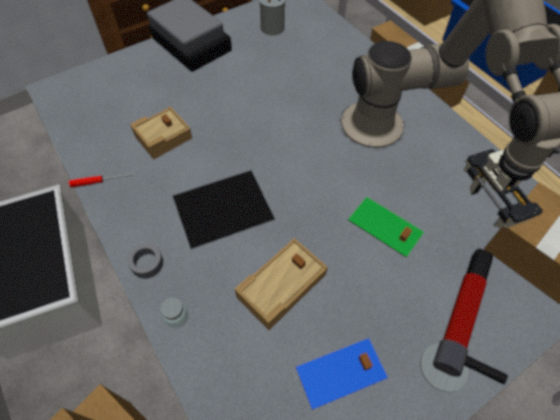

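View pics/b.png

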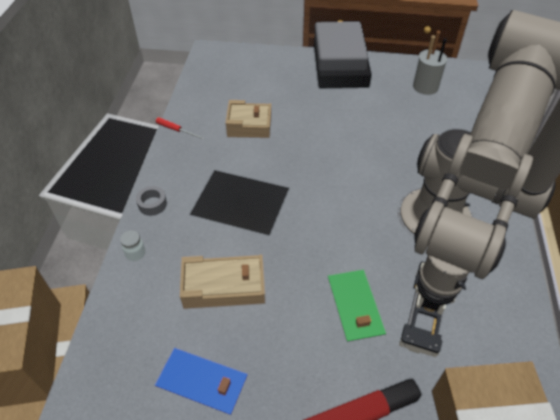

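The scene view shows a wooden box at (282,282) and another at (161,132), with the mat at (224,208) and blue and green look-alike lids at (341,373) and (386,226). In the side view these are (223,280), (249,118) and (240,200). The box at scene (282,282) is clearly the longer. I'll confirm that in an enlarged crop and read its corners there.

```bash
python3 - <<'E'
from h import *
a=cv2.imread("pics/a.png");b=cv2.imread("pics/b.png")
f=lambda i,x,y,w,h,s:cv2.resize(i[y:y+h,x:x+w],None,fx=s,fy=s,interpolation=cv2.INTER_CUBIC)
A=f(a,230,235,100,96,4);B=f(b,174,240,100,96,4)
C=f(a,125,100,70,60,4);D=f(b,215,90,70,60,4)
top=np.hstack([A,B]);bot=np.hstack([C,D,np.zeros((240,240,3),np.uint8)])[:200]
cv2.imwrite("pics/c.png",np.vstack([top,bot]))
E
```

```text
(no output)
```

View pics/c.png

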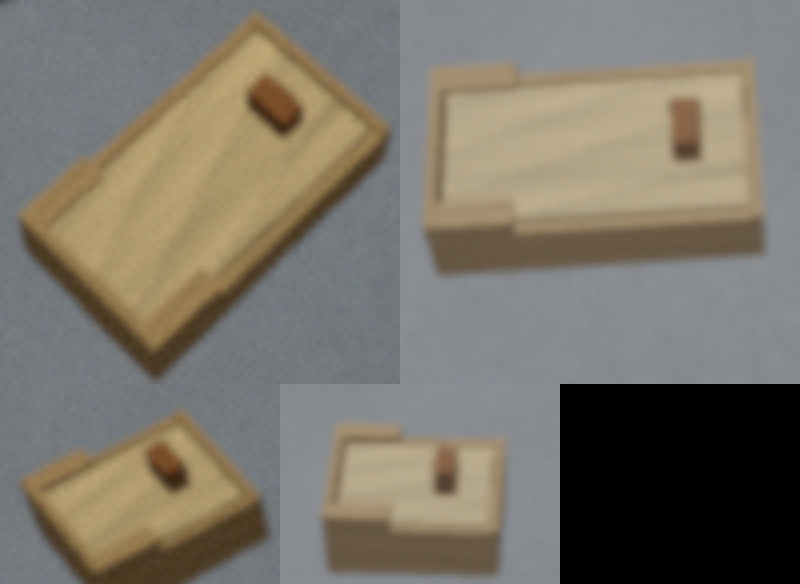

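The upper row is the box meant, about 1.8 times as long as wide. The lower row is the short box, about 1.2. In the crop, the long lid's handle top is at about (275,98) in the scene part and (685,120) in the side part. Now I'll triangulate.

```bash
python3 - <<'E'
from h import *
g=lambda c,ox,oy:((c[0]+.5)/4-.5+ox,(c[1]+.5)/4-.5+oy)
S=lambda c:g(c,230,235); D=lambda c:g((c[0]-400,c[1]),174,240)
pts={"handle":((275,98),(685,120)),"lipL":((256,13),(754,62)),"lipR":((388,128),(763,218)),"farA":((22,215),(430,70)),"farB":((155,350),(427,227))}
R={}
for k,(s,d) in pts.items():
    x,e=tri([ray("scene",S(s)),ray("side",D(d))]);R[k]=x;print(k,x.round(4),np.round(e,4))
m=[((174,208),(214,173)),((255,172),(289,188)),((274,212),(267,231)),((193,245),(192,209))]
M=[]
for s,d in m:
    x,e=tri([ray("scene",s),ray("side",d)]);M.append(x);print("mat",x.round(4),np.round(e,4))
M=np.array(M);print(M.mean(0))
yw=lambda v:np.degrees(np.arctan2(v[1],v[0])).round(1)
for i in range(4):
    v=M[(i+1)%4]-M[i];print(yw(v),np.linalg.norm(v).round(3))
for a,b in(("lipL","lipR"),("farA","farB"),("lipL","farA"),("lipR","farB")):
    v=R[b]-R[a];print(a,b,yw(v),np.linalg.norm(v[:2]).round(3))
E
```

```text
handle [0.53   0.3171 0.078 ] [0.0001 0.0001]
lipL [0.4955 0.2458 0.0498] [0.0004 0.0004]
lipR [0.471  0.3665 0.0496] [0.0009 0.0009]
farA [0.709  0.2951 0.0711] [0.0006 0.0006]
farB [0.6835 0.4116 0.0642] [0.0008 0.0008]
mat [ 0.715  -0.0834 -0.0133] [0.0147 0.0147]
mat [ 0.4548 -0.028   0.0255] [0.0032 0.0032]
mat [0.4942 0.1446 0.0369] [0.0065 0.0065]
mat [0.7345 0.0976 0.0289] [0.0042 0.0042]
[0.59962181 0.03269801 0.01948788]
168.0 0.269
77.2 0.177
-11.1 0.245
-96.2 0.187
lipL lipR 101.5 0.123
farA farB 102.3 0.119
lipL farA 13.0 0.219
lipR farB 12.0 0.217
```

The box's lengths (0.218 x 0.121) and lip height (0.050) fit the description. The handle and lip centre agree on a box centre near (0.590, 0.330), yaw about 12.4°. My hand-read mat corners don't agree between views, so I'll segment the mat and fit it on its plane.

```bash
python3 - <<'E'
from h import *
from scipy.optimize import least_squares
P={}
for n,f,seed in(("scene","a",(224,208)),("side","b",(240,200))):
    im=cv2.imread(f"pics/{f}.png");m=(im.max(2)<50).astype(np.uint8)
    _,l,st,_=cv2.connectedComponentsWithStats(m);c=(l==l[seed[1],seed[0]]).astype(np.uint8)
    k=max(cv2.findContours(c,0,2)[0],key=cv2.contourArea)
    hull=cv2.convexHull(k);q=cv2.approxPolyDP(hull,8,True)[:,0]
    W=np.array([at_z(n,p,0.004)[:2] for p in k[:,0].astype(float)],np.float32)
    r=cv2.minAreaRect(W);print(n,q.tolist(),r)
    P[n]=(cv2.boxPoints(r))
# box fit
g=lambda c,ox,oy:((c[0]+.5)/4-.5+ox,(c[1]+.5)/4-.5+oy)
pts=[((-.062,0,.078),(275,98),(685,120)),((-.11,-.0625,.052),(256,13),(754,62)),((-.11,.0625,.052),(388,128),(763,218)),((.11,-.0625,.064),(22,215),(430,70)),((.11,.0625,.064),(155,350),(427,227))]
L=np.array([p[0] for p in pts]);s=np.array([g(p[1],230,235) for p in pts]);d=np.array([g((p[2][0]-400,p[2][1]),174,240) for p in pts])
def res(v):
    c,t=np.cos(v[3]),np.sin(v[3]);W=L@np.array([[c,t,0],[-t,c,0],[0,0,1]])+v[:3]
    return np.r_[(proj("scene",W)-s).ravel(),(proj("side",W)-d).ravel()]
o=least_squares(res,[.59,.33,0,.21]);print(o.x,np.degrees(o.x[3]),np.abs(o.fun).max(),np.sqrt((o.fun**2).mean()))
E
```

```text
scene [[250, 172], [273, 218], [191, 246], [174, 196]] ((0.600053071975708, 0.020275428891181946), (0.19269661605358124, 0.25395897030830383), 79.58393096923828)
side [[215, 172], [286, 189], [268, 232], [193, 213]] ((0.6007643938064575, 0.020491823554039), (0.18606944382190704, 0.24592407047748566), 79.46636962890625)
[ 0.58998649  0.32873618 -0.00135647  0.20573159] 11.787552104674473 1.2171972326168827 0.48713515925282846
```

Mat centre is (0.600, 0.020), yaw -10.5°. Box is at (0.590, 0.329), yaw about 12°, and the handle at (0.530, 0.317) with its top at 0.078. Next I move above the handle and turn about +25°, so the tool's y lies along the box's y.

Call:
jog_arm(plan=[[0.43,-0.2,0,0.09,1],[0.86,-0.41,0,0.14,1],[0.86,-0.41,0,0.14,1]], squeeze=20)

```text
time: 0.4
tool_pos: [0.1883, 0.4775, 0.2263]
tool_rot: [-3.14, 0.001, 3.136]
contact_force: [-0.4, 0.5, -0.7]
opening: 0.092
grip_force: 0.0
```

Call:
jog_arm(plan=[[0.43,-0.2,0,0.09,1],[0.86,-0.41,0,0.14,1],[0.86,-0.41,0,0.14,1]])

```text
time: 0.7
tool_pos: [0.2568, 0.445, 0.2264]
tool_rot: [-3.141, 0.0, -2.928]
contact_force: [-0.3, -0.4, 0.3]
opening: 0.0921
grip_force: 0.0
```

Call:
jog_arm(plan=[[0.43,-0.2,0,0,1],[0.86,-0.41,0,0,1],[0.86,-0.41,0,0,1]])

```text
time: 1.0
tool_pos: [0.3252, 0.4125, 0.2264]
tool_rot: [-3.141, 0.0, -2.931]
contact_force: [-0.1, -0.7, -0.5]
opening: 0.0917
grip_force: 0.0
```

Call:
jog_arm(plan=[[0.43,-0.2,0,0,1],[0.86,-0.41,0,0,1],[0.86,-0.41,0,0,1]])

```text
time: 1.3
tool_pos: [0.3937, 0.38, 0.2263]
tool_rot: [-3.141, 0.0, -2.93]
contact_force: [-1.3, 0.3, -0.9]
opening: 0.0916
grip_force: 0.0
```

Call:
jog_arm(plan=[[0.43,-0.2,0,0,1],[0.86,-0.41,0,0,1],[0.86,-0.41,0,0,1]])

```text
time: 1.6
tool_pos: [0.4622, 0.3474, 0.2262]
tool_rot: [-3.141, 0.0, -2.929]
contact_force: [0.2, 0.5, -0.6]
opening: 0.0917
grip_force: 0.0
```

Call:
jog_arm(plan=[[0.43,-0.2,0,0,0.4],[0.86,-0.41,0,0,0.4],[0.86,-0.41,0,0,0.4],[0.86,-0.41,0,0,0.4],[0.86,-0.41,0,0,0.4]])

```text
time: 2.1
tool_pos: [0.5275, 0.3166, 0.2266]
tool_rot: [3.141, -0.001, -2.925]
contact_force: [-0.7, -0.6, -0.3]
opening: 0.0645
grip_force: 0.0
```

```bash
python3 - <<'E'
from h import *
import pickle
c=cams.calibration("wrist");w=cams.read_camera("wrist");pickle.dump(c,open("w1.pkl","wb"))
cv2.imwrite("pics/w1.png",w)
print(readout.observe()["tool_pos"],proj("wrist",[[.5295,.3165,.078],[.53,.317,.05]],c))
E
```

```text
[0.52762922 0.31651179 0.22681031] [[275.50004525 196.46836696]
 [275.81785601 190.49109611]]
```

View pics/w1.png

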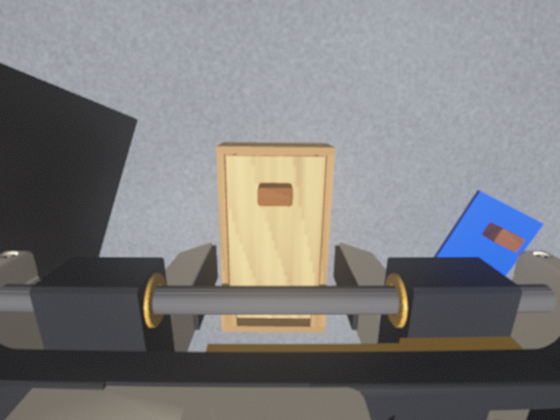

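The wrist view shows the handle centred at (275,195), against a prediction of (275.5,196.5), and the box's sides vertical, so position and yaw check out. Descend and grip.

Call:
jog_arm(plan=[[0.02,0,-0.4,0,0.4],[0.02,0,-0.8,0,0.4],[0.02,0,-1,0,0.4],[0.02,0,-1,0,0.4]])

```text
time: 2.55
tool_pos: [0.5283, 0.3155, 0.1443]
tool_rot: [-3.141, -0.005, -2.924]
contact_force: [-0.5, 1.7, -0.3]
opening: 0.0642
grip_force: 0.0
```

Call:
jog_arm(plan=[[0,0,-0.3,0,0.4],[0,0,-0.6,0,0.4],[0,0,-0.8,0,0.4],[0,0,-1,0,0.4],[0,0,-1.0,0,0.4],[0,0,-1.0,0,0.4]])

```text
time: 3.15
tool_pos: [0.5311, 0.3159, 0.0682]
tool_rot: [3.141, 0.002, -2.925]
contact_force: [-0.0, 0.3, 0.0]
opening: 0.0641
grip_force: 0.0
```

Call:
jog_arm(plan=[[0,0,-0.07,0,0.4],[0,0,-0.14,0,0.4],[0,0,-0.14,0,0.4],[0,0,-0.14,0,-1],[0,0,-0.14,0,-1],[0,0,-0.14,0,-1],[0,0,-0.14,0,-1],[0,0,-0.14,0,-1],[0,0,-0.14,0,-1]], squeeze=20)

```text
time: 4.05
tool_pos: [0.531, 0.3153, 0.0557]
tool_rot: [3.141, 0.0, -2.926]
contact_force: [0.1, 0.5, 0.8]
opening: 0.0355
grip_force: 20.0
```

Gripped at 35.5 mm, which fits the 36 mm handle. Raise 15 mm slowly.

Call:
jog_arm(plan=[[0,0,0.04,0,-1],[0,0,0.08,0,-1],[0,0,0.12,0,-1],[0,0,0.16,0,-1],[0,0,0.19,0,-1],[0,0,0.19,0,-1],[0,0,0.19,0,-1]])

```text
time: 4.75
tool_pos: [0.5309, 0.3151, 0.0708]
tool_rot: [3.141, 0.0, -2.926]
contact_force: [-0.3, 0.0, -1.4]
opening: 0.0364
grip_force: 20.0
```

```bash
python3 - <<'E'
from h import *
s=readout.observe();print(s["tool_pos"],s["contact_force"],s["torque"],s["grip_force"])
b=cams.read_camera("side")[215:365,150:310];a=cams.read_camera("scene")[210:360,200:360]
cv2.imwrite("pics/d.png",cv2.resize(np.hstack([a,b]),None,fx=2.5,fy=2.5,interpolation=cv2.INTER_CUBIC))
E
```

```text
[0.53088146 0.31512488 0.07081718] [-0.30012097  0.04458095 -1.42878714] [ 0.02940515  0.14845513 -0.03161288] 19.999741315841675
```

View pics/d.png

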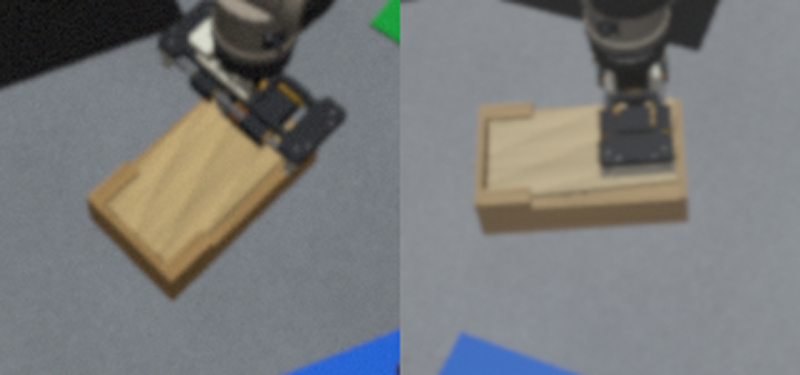

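The side crop shows the lid's near edge lifted clear of the wall by the handle at (650,180), with its rear still under the strips at (505,195). Now pull towards the box's -x, in the direction (-0.978, -0.21).

Call:
jog_arm(plan=[[-0.07,-0.015,0,0,-1],[-0.14,-0.03,0,0,-1],[-0.21,-0.045,0,0,-1],[-0.28,-0.06,0,0,-1],[-0.35,-0.075,0,0,-1],[-0.42,-0.09,0,0,-1],[-0.49,-0.105,0,0,-1],[-0.49,-0.105,0,0,-1]])

```text
time: 5.65
tool_pos: [0.4908, 0.3066, 0.0708]
tool_rot: [-3.142, -0.001, -2.925]
contact_force: [-0.1, -0.0, -1.0]
opening: 0.0358
grip_force: 20.0
```

Call:
jog_arm(plan=[[-0.07,-0.015,0,0,-1],[-0.14,-0.03,0,0,-1],[-0.21,-0.045,0,0,-1],[-0.28,-0.06,0,0,-1],[-0.35,-0.075,0,0,-1],[-0.42,-0.09,0,0,-1],[-0.49,-0.105,0,0,-1],[-0.49,-0.105,0,0,-1],[-0.49,-0.105,0,0,-1],[-0.49,-0.105,0,0,-1]], squeeze=40)

```text
time: 6.65
tool_pos: [0.4528, 0.2984, 0.0708]
tool_rot: [3.141, 0.0, -2.926]
contact_force: [0.1, -0.1, -0.9]
opening: 0.0359
grip_force: 40.0
```

Call:
jog_arm(plan=[[0,0,0.1,0,-1],[0,0,0.2,0,-1],[0,0,0.35,0,-1],[0,0,0.5,0,-1],[0,0,0.65,0,-1],[0,0,0.8,0,-1],[0,0,1,0,-1],[0,0,1,0,-1]])

```text
time: 7.45
tool_pos: [0.4537, 0.299, 0.1534]
tool_rot: [3.14, 0.005, -2.926]
contact_force: [-0.4, -0.2, -1.1]
opening: 0.0354
grip_force: 40.0
```

```bash
python3 - <<'E'
from h import *
s=readout.observe();print(s["tool_pos"],s["contact_force"],s["torque"],s["grip_force"])
b=cams.read_camera("side")[150:330,150:350];a=cams.read_camera("scene")[150:330,190:390]
cv2.imwrite("pics/e.png",cv2.resize(np.hstack([a,b]),None,fx=2,fy=2,interpolation=cv2.INTER_CUBIC))
E
```

```text
[0.45374859 0.29896481 0.15339327] [-0.3528141  -0.22730909 -1.07668297] [0.03486655 0.04619578 0.01219439] 39.99961316585541
```

View pics/e.png

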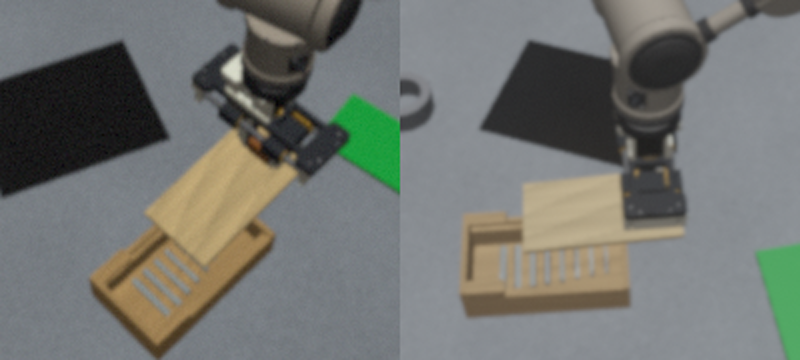

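The lid is free of the box and held nearly level above it, with the open box showing below. I'll carry it to the mat (handle target (0.539, 0.031)) and turn about -22.7°.

Call:
jog_arm(plan=[[0,-0.15,0,0,-1],[0,-0.32,0,0,-1],[0,-0.5,0,0,-1],[0,-0.68,0,0,-1],[0,-0.84,0,0,-1]])

```text
time: 8.05
tool_pos: [0.4524, 0.2294, 0.1506]
tool_rot: [-3.142, -0.0, -2.926]
contact_force: [-0.1, 0.0, -0.7]
opening: 0.036
grip_force: 40.0
```

Call:
jog_arm(plan=[[0,-0.17,0,-0.03,-1],[0,-0.34,0,-0.06,-1],[0,-0.51,0,-0.09,-1],[0,-0.68,0,-0.12,-1],[0,-0.84,0,-0.15,-1]])

```text
time: 8.55
tool_pos: [0.4525, 0.1628, 0.1508]
tool_rot: [3.141, 0.0, 3.118]
contact_force: [-0.9, 0.1, -2.2]
opening: 0.0359
grip_force: 40.0
```

Call:
jog_arm(plan=[[0.1,-0.17,0,-0.02,-1],[0.2,-0.34,0,-0.04,-1],[0.3,-0.51,0,-0.06,-1],[0.42,-0.68,0,-0.08,-1],[0.53,-0.84,0,-0.1,-1]])

```text
time: 9.05
tool_pos: [0.4957, 0.0955, 0.1508]
tool_rot: [3.142, 0.0, 2.962]
contact_force: [-0.5, 0.2, -1.3]
opening: 0.0359
grip_force: 40.0
```

Call:
jog_arm(plan=[[0.1,-0.17,0,0,-1],[0.2,-0.34,0,0,-1],[0.3,-0.51,0,0,-1],[0.42,-0.68,0,0,-1],[0.53,-0.84,0,0,-1],[0.53,-0.84,0,0,-1],[0.53,-0.84,0,0,-1]])

```text
time: 9.75
tool_pos: [0.5372, 0.0293, 0.1505]
tool_rot: [3.141, -0.001, 2.964]
contact_force: [0.2, 0.5, -1.5]
opening: 0.0356
grip_force: 40.0
```

```bash
python3 - <<'E'
from h import *
s=readout.observe();print(s["time"],s["tool_pos"],s["tool_rot"],s["contact_force"],s["torque"],s["grip_force"])
b=cams.read_camera("side")[100:280,150:350];a=cams.read_camera("scene")[120:300,150:350]
cv2.imwrite("pics/f.png",cv2.resize(np.hstack([a,b]),None,fx=2,fy=2,interpolation=cv2.INTER_CUBIC))
E
```

```text
9.75 [0.53724364 0.02928686 0.15050637] [ 3.14129132e+00 -7.32180048e-04  2.96410238e+00] [ 0.15685608  0.47251539 -1.45579072] [0.03660251 0.04966026 0.04130591] 39.99969184398651
```

View pics/f.png

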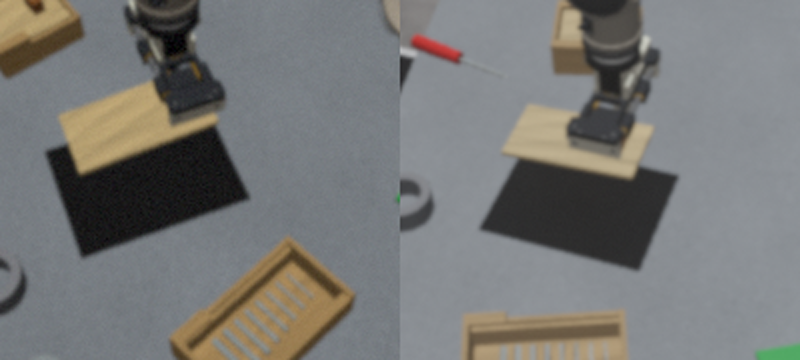

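The lid is held above the mat, handle up. Its corners are at scene crop (60,116), (80,174), (217,125) and side crop (529,105), (503,155), (634,177). I'll measure its tilt and place.

```bash
python3 - <<'E'
from h import *
R=[]
for s,d in(((60,116),(529,105)),((80,174),(503,155)),((217,125),(634,177))):
    x,e=tri([ray("scene",(s[0]/2+150-.25,s[1]/2+120-.25)),ray("side",((d[0]-400)/2+150-.25,d[1]/2+100-.25))]);R.append(x);print(x.round(4),np.round(e,4))
v=R[2]-R[1];print(np.linalg.norm(v),np.degrees(np.arcsin(v[2]/np.linalg.norm(v))),np.degrees(np.arctan2(-v[1],-v[0])))
print("centre",(R[0]+R[2])/2)
E
```

```text
[ 0.6831 -0.0446  0.1389] [0.0004 0.0004]
[0.7021 0.0504 0.1285] [0.0006 0.0006]
[0.5066 0.0824 0.1378] [0.0036 0.0036]
0.19840859389619572 2.7024832280545894 -9.291337161332029
centre [0.59484238 0.01886133 0.13836053]
```

The lid sits at (0.595, 0.019), yaw about -10°, rear end 3-5° low. I'll lower it with +5 mm in x, ease the grip near the mat so it can pivot flat, and stop at TCP z of about 0.016.

Call:
jog_arm(plan=[[0.06,0,-0.15,0,-1],[0.06,0,-0.35,0,-1],[0.06,0,-0.55,0,-1],[0.06,0,-0.75,0,-1],[0.06,0,-0.9,0,-1],[0.06,0,-1,0,-1],[0.06,0,-1,0,-1]])

```text
time: 10.55
tool_pos: [0.5414, 0.0298, 0.0695]
tool_rot: [-3.142, -0.002, 2.965]
contact_force: [-0.5, 0.4, -0.8]
opening: 0.0354
grip_force: 40.0
```

Call:
jog_arm(plan=[[0,0,-0.1,0,-1],[0,0,-0.2,0,-1],[0,0,-0.3,0,-1],[0,0,-0.4,0,-1],[0,0,-0.45,0,-1],[0,0,-0.45,0,-1],[0,0,-0.45,0,-1]])

```text
time: 11.25
tool_pos: [0.5422, 0.0295, 0.0348]
tool_rot: [3.141, 0.0, 2.965]
contact_force: [0.7, 0.8, -2.0]
opening: 0.0354
grip_force: 40.0
```

Call:
jog_arm(plan=[[0,0,0,0,-1],[0,0,-0.03,0,-1],[0,0,-0.06,0,-1],[0,0,-0.09,0,-1],[0,0,-0.12,0,-1],[0,0,-0.15,0,-1],[0,0,-0.15,0,-1]], squeeze=10)

```text
time: 11.95
tool_pos: [0.542, 0.0296, 0.0225]
tool_rot: [3.141, -0.0, 2.965]
contact_force: [0.3, 0.7, 0.1]
opening: 0.0364
grip_force: 10.0
```

Call:
jog_arm(plan=[[0,0,-0.02,0,-1],[0,0,-0.04,0,-1],[0,0,-0.06,0,-1],[0,0,-0.07,0,-1],[0,0,-0.07,0,-1],[0,0,-0.07,0,-1]])

```text
time: 12.55
tool_pos: [0.5421, 0.0295, 0.0171]
tool_rot: [3.141, -0.0, 2.965]
contact_force: [-1.5, -0.2, 0.3]
opening: 0.0362
grip_force: 10.0
```

Call:
jog_arm(plan=[[0,0,-0.01,0,-1],[0,0,-0.02,0,-1],[0,0,-0.02,0,-1],[0,0,-0.02,0,-1]])

```text
time: 12.95
tool_pos: [0.5422, 0.0295, 0.0158]
tool_rot: [3.141, 0.0, 2.965]
contact_force: [-1.7, -0.5, 3.3]
opening: 0.0361
grip_force: 10.0
```

```bash
python3 - <<'E'
from h import *
s=readout.observe();print(s["time"],s["tool_pos"],s["contact_force"],s["torque"],s["grip_force"])
b=cams.read_camera("side")[110:260,160:320];a=cams.read_camera("scene")[140:290,150:310]
cv2.imwrite("pics/g.png",cv2.resize(np.hstack([a,b]),None,fx=2.5,fy=2.5,interpolation=cv2.INTER_CUBIC))
E
```

```text
12.95 [0.54217804 0.02951675 0.01576205] [-1.69535212 -0.51646241  3.34489696] [-0.00104507  0.23081109  0.03961578] 10.000125467777252
```

View pics/g.png

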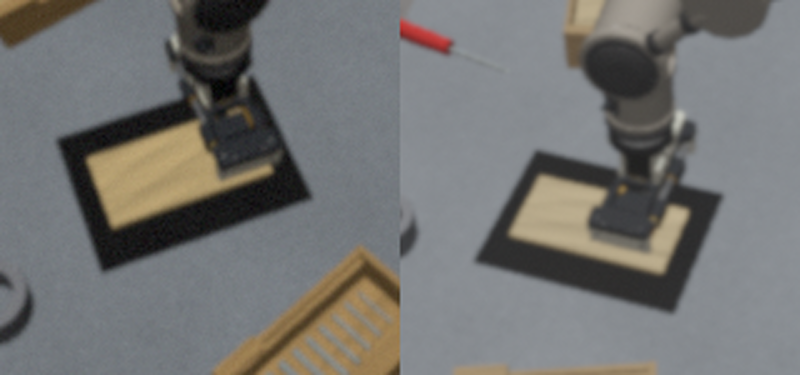

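The lid lies inside the mat on all sides in both crops (scene (87,157)-(272,175), side (541,175)-(663,273)), and the mat bears it with +3.3 N. Now I release and rise straight up.

Call:
jog_arm(plan=[[0,0,0,0,0.3],[0,0,0,0,0.3],[0,0,0,0,0.3],[0,0,0,0,0.3],[0,0,0,0,0.3],[0,0,0,0,0.3]])

```text
time: 13.65
tool_pos: [0.5421, 0.0295, 0.0155]
tool_rot: [3.141, -0.0, 2.965]
contact_force: [-0.2, -0.3, 0.0]
opening: 0.0596
grip_force: 0.0
```

Call:
jog_arm(plan=[[0,0,0.1,0,0.3],[0,0,0.25,0,0.3],[0,0,0.5,0,0.3],[0,0,0.8,0,0.3],[0,0,1,0,0.3],[0,0,1,0,0.3]])

```text
time: 14.25
tool_pos: [0.5439, 0.0294, 0.0988]
tool_rot: [3.141, 0.006, 2.965]
contact_force: [0.3, 0.1, -1.0]
opening: 0.0595
grip_force: 0.0
```

Call:
jog_arm(plan=[[-0.2,0,0.4,0,0.3],[-0.6,0,0.8,0,0.3],[-1,0,1,0,0.3],[-1,0,1,0,0.3],[-1,0,1,0,0.3]])

```text
time: 14.75
tool_pos: [0.4622, 0.0295, 0.1758]
tool_rot: [3.141, 0.001, 2.965]
contact_force: [0.5, 1.0, 0.3]
opening: 0.0595
grip_force: 0.0
```

```bash
python3 - <<'E'
from h import *
s=readout.observe();print(s["time"],s["tool_pos"],s["contact_force"],s["opening"])
b=cams.read_camera("side")[80:330,160:320];a=cams.read_camera("scene")[80:330,120:320]
cv2.imwrite("pics/i.png",cv2.resize(np.hstack([a,b]),None,fx=2.2,fy=2.2,interpolation=cv2.INTER_CUBIC))
E
```

```text
14.75 [0.46221417 0.0295235  0.17578017] [0.51064669 0.99469131 0.26357863] 0.05951367731431528
```

View pics/i.png

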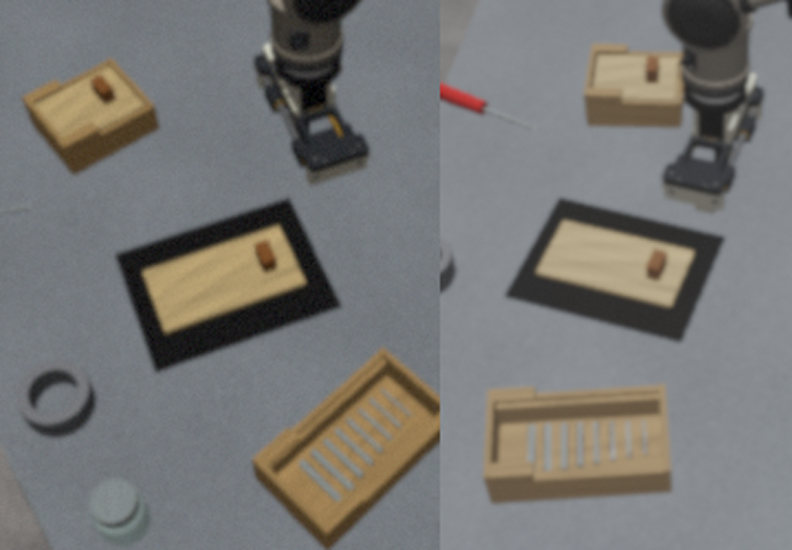

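The lid lies flat on the mat with its handle up (scene crop (265,255), side crop (656,263)). The long box is open, the short lid is still shut, and the arm is clear.

```bash
python3 -c "
from cell import ticket;print(ticket.hand_in())"
```

```text
the job is handed in; nothing more can be done
None
```

The long box is open, its lid lies flat and handle up on the black mat, the short box's lid is untouched, and the job was handed in at about 15 s of the 42 s allowed; no verdict was returned.

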